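# Feel along a re-glued frame mitre

## Robot

A 7-joint arm with a two-finger parallel gripper is mounted at the origin on the work surface. World frame = base frame: x ahead of the robot, y to its left, z up, the work surface at z = 0. Lengths are in mm, angles in rad, forces in N, time in s.
With the tool pointing down it reaches from about 425 to 950 mm from the base axis. Payload 16.7 kg.
Tool frame: the origin (TCP) lies between the finger pads, 19 mm behind the fingertips; this is the grasp point; z points along the fingers, y is the line along which they close (so a half turn about z gives the same grasp; the last joint's range is limited). The gripper opens to 94 mm and grips with 3 to 60 N. Pads are 16 mm wide; open, the fingers measure 119 mm over their backs; the gripper's body (75 mm by 177 mm) begins 78 mm behind the grasp point.
Start: joints at [1.008, 0.426, 0.074, 1.606, -0.034, 1.111, -0.067], TCP at [271.377, -618.005, 224.267] pointing down, gripper open.
Joint ranges: [-2.85, 2.85], [-0.5, 2.14], [-1.23, 1.37], [0.21, 2.46], [-1.02, 4.16], [0.16, 2.05], [-2.73, 2.73]. Speed limits (rad/s): [1.89, 1.89, 2.39, 2.39, 3.01, 3.01, 3.01].

## Interface

Orientations are given as a rotation vector (axis times angle).
In Python, from bench import r gives the robot as it stands. Calls block until the motion is done:
- r.move_ptp(position, orientation): joint-space move of the TCP to a pose.
- r.line_to(position, max_speed=150, ori=None, stop_force=None): straight line of the TCP; ori=None keeps the orientation; max_speed is the mean speed in mm/s. With stop_force (N) it stops when the force on the tool has changed by that much, and returns True; else False.
- r.goto_joints(angles): joint-space move.
- r.release() and r.close(grasp_force=None): open the fingers fully, or close them until they stop; grasp_force is the grip in N (None keeps the last).
- r.dwell(seconds).
- r.ik(position, orientation): joint angles nearest the present ones, or None.
- r.sense(): the state.
- r.get_image(name): name is "scene" or "top" or "wrist"; returns the picture (400x640x3 uint8, red, green, blue); there is no depth.
- r.camera_model(name): a dict with "camera_matrix" (3x3 intrinsics, pixels), "origin" and "attitude" of the camera in the world; the wrist camera has in their place "T_tool_cam" (4x4, takes a point from camera to tool coordinates, whose origin is the TCP and whose axes are the flange's). Camera axes: x right, y down, z forward; pixel columns grow to the right and rows downward; lengths in mm; the calibration is good to about 2 mm. The wrist camera is an equidistant fisheye: a pixel r from the principal point sees the ray r / f radians off the axis. A picture is of the moment at which its call begins: read the wrist's pose just before it. camera_model takes no time and is no camera call.
A pose or a line that the arm cannot do raises r.PlanningError and nothing moves.
- r.sign_off(): hands the job in; it is judged then, once.
The state is a dict: "time": time; "q": joint angles; "joint_velocities": joint speeds; "tau": joint torques, N m; "ee_pos": TCP position; "tcp_rot": TCP orientation; "wrist_force": force on the tool from outside, world axes, zero at the start; "torque": the same for the moment, N m; "grip_width": finger opening in mm; "finger_force": force on a finger pad.
Only numpy, scipy, OpenCV 4.12 (cv2) and the standard library are available. Lean on these libraries where they do the work, as an engineer would, in place of code of your own. Each camera call takes 0.05 s, during which the arm holds its last target. There are 200 camera calls.

## Task

The mitred corner of the gilt picture frame has been re-glued and must be checked by feel: set the fingertips on the red dot on the flat top edge of the side rail, run them along that edge, round the near corner beside it and on along the near rail to the blue dot, touching lightly all the way without lifting off or skipping, then lift clear. Press only gently, never touch the painting, lift or grasp nothing, and leave the tools and pots around the frame where they are.

Things in the scene. Friction and masses are not known exactly. Their poses are not given: they have to be found in the camera images.
- frame: Gilt rectangular picture frame, face up, 260 (its x) by 340 (its y) by 45 mm high. Origin: centre of its underside; x away from the robot, y left, z up; turned up to 12 degrees. A smooth flat top edge (crest) 20 mm wide, its top 45 mm above the origin, runs along all four rails; nothing of the frame is higher. Crest centre lines: near rail x = -110, left rail y = +150, right rail y = -150 mm.
- pads: Four grey foam blocks 35 mm high under the frame's corners; origin on the bench under the frame's centre, same axes. On them the frame (2.5 kg) gives when pressed: all of it sinks level by about 1 mm per 1.2 N, up to 12 mm, and springs back. It does not shift sideways.
- corner_left (a point): Middle of the crest, on its top, at the frame's near left corner (frame x -110, y +150 mm), where a thin cream mitre line crosses it. The frame's side extends 20 mm outside the crest's centre line; inside, a carved hollow falls over 38 mm to the painting.
- corner_right (a point): The same point at the near right corner (frame x -110, y -150 mm).
- painting: The painting in the frame, flowers on blue, 156 by 236 mm (144 by 224 mm of it in sight); origin at its centre, its face 30 mm below the crest. Not to be touched.
- red_dot_top (a point): Start mark: centre of the top of a red round paper dot, 19 mm across and under 1 mm thick, on the centre line of the crest of the LEFT or the RIGHT rail (it varies), 100 to 165 mm along from that rail's near corner. Dots do not resist the fingers. The fingertips are on it when the TCP is within 15 mm of it horizontally while they touch the crest.
- blue_dot_top (a point): Finish mark: the same kind of dot, blue, on the centre line of the crest of the near rail, within 40 mm of its middle.
- green_dot_top (a point): The same kind of dot, green, on the other side rail than the red one; it marks another spot and plays no part in this job.
- amber_jar: Closed amber jar, 48 mm across, 55 mm high, loose on the bench to the left of the frame; origin at the centre of its underside. Leave alone.
- squeeze_bottle: Translucent white squeeze bottle with a nozzle, 58 mm across, 179 mm high, loose, to the right of the frame; origin at the centre of its underside. Leave alone.
- brush: Paint brush 190 mm long, lying loose between the robot and the frame, origin at its underside about mid-length, long axis its x. Leave alone.
- tub: White open tub, 110 mm across, 85 mm high, loose, beyond the frame to the left; origin at the centre of its underside. Leave alone.
- palette_knife: Palette knife 200 mm long, lying loose beyond the frame, origin at its underside, long axis its x. Leave alone.
- hammer: Small hammer 200 mm long, lying loose to the right of the frame, origin at its underside, long axis its x. Leave alone.
- gesso_tin: Tin 66 mm across, 70 mm high, loose, beyond the frame to the right; origin at the centre of its underside. Leave alone.

How it is judged (in metres and radians):
On the way, in this order (a step that is already met when the one before it is completed fails the run):
1. the fingertips touch the frame at the red dot (contact force between the fingers and frame above 0.3 N and horizontal distance between the grasp point and red_dot_top below 0.015 m), for 0.1 s.
2. still touching, they pass along the side rail's crest half way to the corner (((y of red_dot_top in the frame of frame above 0 m and contact force between the fingers and frame above 0.3 N and x of the grasp point in the frame of frame between -0.074 and -0.046 m and y of the grasp point in the frame of frame between 0.136 and 0.164 m) or (y of red_dot_top in the frame of frame below 0 m and contact force between the fingers and frame above 0.3 N and x of the grasp point in the frame of frame between -0.074 and -0.046 m and y of the grasp point in the frame of frame between -0.164 and -0.136 m))), for 0.05 s.
3. still touching, they pass the near corner (((y of red_dot_top in the frame of frame above 0 m and contact force between the fingers and frame above 0.3 N and x of the grasp point in the frame of frame between -0.128 and -0.092 m and y of the grasp point in the frame of frame between 0.132 and 0.168 m) or (y of red_dot_top in the frame of frame below 0 m and contact force between the fingers and frame above 0.3 N and x of the grasp point in the frame of frame between -0.128 and -0.092 m and y of the grasp point in the frame of frame between -0.168 and -0.132 m))), for 0.05 s.
4. still touching, they pass along the near rail's crest towards the blue dot (((y of red_dot_top in the frame of frame above 0 m and contact force between the fingers and frame above 0.3 N and x of the grasp point in the frame of frame between -0.124 and -0.096 m and y of the grasp point in the frame of frame between 0.081 and 0.109 m) or (y of red_dot_top in the frame of frame below 0 m and contact force between the fingers and frame above 0.3 N and x of the grasp point in the frame of frame between -0.124 and -0.096 m and y of the grasp point in the frame of frame between -0.109 and -0.081 m))), for 0.05 s.
5. the fingertips touch the frame at the blue dot (contact force between the fingers and frame above 0.3 N and horizontal distance between the grasp point and blue_dot_top below 0.015 m), for 0.1 s.
At the end, for the whole second after the job is handed in: The stroke is finished, the frame is back at its free height on the foam (within 2 mm) and still, and every loose thing is within 20 mm of where it stood (height (world z) of frame between 0.033 and 0.037 m and linear speed of frame below 0.01 m/s and distance of each of amber_jar, squeeze_bottle, brush, tub, palette_knife, hammer, gesso_tin from where it was at the start of the episode below 0.02 m); the robot touches nothing.
It fails at once if the fingers press the frame with more than 15 N (contact force between the fingers and frame above 15 N).
It fails at once if the painting is touched (contact force between any of the fingers, the arm and painting above 0.2 N).
It fails at once if the frame is lifted more than 4 mm off its free height (height (world z) of frame above 0.039 m).
It fails at once if between the dots the fingertips are lifted off and carried 12 to 40 mm above the crest of the stretch to be felt (horizontal distance between the grasp point and red_dot_top above 0.035 m and horizontal distance between the grasp point and blue_dot_top above 0.035 m and z of the grasp point in the frame of frame between 0.076 and 0.105 m and ((y of red_dot_top in the frame of frame above 0 m and ((x of the grasp point in the frame of frame between -0.13 and 0 m and y of the grasp point in the frame of frame between 0.13 and 0.17 m) or (x of the grasp point in the frame of frame between -0.13 and -0.09 m and y of the grasp point in the frame of frame between 0.07 and 0.17 m))) or (y of red_dot_top in the frame of frame below 0 m and ((x of the grasp point in the frame of frame between -0.13 and 0 m and y of the grasp point in the frame of frame between -0.17 and -0.13 m) or (x of the grasp point in the frame of frame between -0.13 and -0.09 m and y of the grasp point in the frame of frame between -0.17 and -0.07 m))))).
It fails at once if a loose tool or pot is lifted or moved more than 20 mm (distance of any of amber_jar, squeeze_bottle, brush, tub, palette_knife, hammer, gesso_tin from where it was at the start of the episode above 0.02 m).
It also fails if it takes over 43 s, if anything falls off the work surface, if the arm or the gripper's body presses on something with over 40 N, if the wrist force passes 120 N, or if a joint passes its speed limit or range.

## Working session

There is one attempt and no reset: what is moved stays moved. The work goes in short steps, each a Python script; the robot and the scene stay as the last script left them, time stands still between calls to the robot, and variables do not carry over. Pictures are saved under pics/ and viewed, at most 10 in all, crops included, and the job is handed in when it is done.

```bash
mkdir -p pics; ls
python3 - <<'E'
from bench import r
import cv2
for n in("top","scene"):
    cv2.imwrite(f"pics/{n}0.png",r.get_image(n)[:,:,::-1])
    print(n,r.camera_model(n))
s=r.sense();print(s["time"],s["tcp_rot"],s["grip_width"],s["wrist_force"])
E
```

```text
pics
top {'camera_matrix': array([[391.86346543,   0.        , 322.78827665],
       [  0.        , 391.86346543, 204.20671096],
       [  0.        ,   0.        ,   1.        ]]), 'origin': array([462.1645898 ,  13.33731409, 950.65644725]), 'attitude': array([-2.13946791,  2.17559685, -0.09619439])}
scene {'camera_matrix': array([[415.11008378,   0.        , 322.2701342 ],
       [  0.        , 415.11008378, 198.65982178],
       [  0.        ,   0.        ,   1.        ]]), 'origin': array([ 978.56521769, -597.77980143,  936.32418283]), 'attitude': array([-2.34338227, -0.71775918,  0.24828167])}
0.1 [-3.07351250e+00 -6.45075454e-01  4.75785341e-04] 94.11317470147227 [-0.81578723  0.541274   -0.6196147 ]
```

View pics/top0.png

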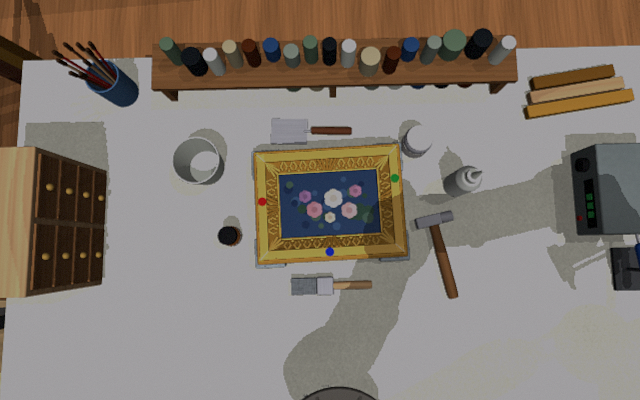

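View pics/scene0.png

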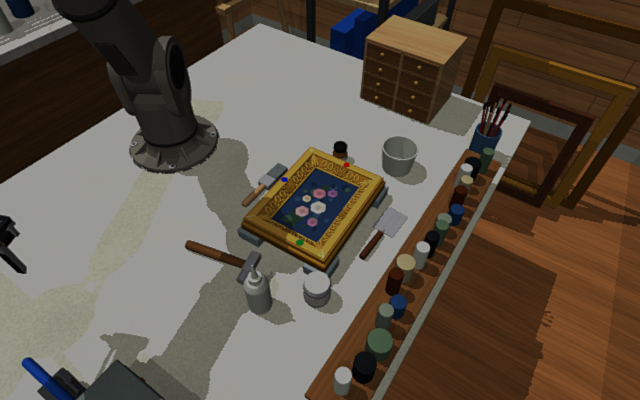

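Red is on the left rail (262,202), blue on the near rail (330,252) and green on the right rail (394,178). The amber jar stands at (229,236), close to the left rail. Next I'll rectify both views to the crest plane (z=80) to fit the frame's pose.

```bash
cat > h.py <<'E'
import numpy as np,cv2
from scipy.spatial.transform import Rotation as R
from bench import r
def H(n,z):  # world (x,y,1) on plane z -> pixel
    m=r.camera_model(n);A=R.from_rotvec(m["attitude"]).as_matrix().T
    return m["camera_matrix"]@np.c_[A[:,0],A[:,1],A@(np.array([0,0,z])-m["origin"])]
def dots(img):
    h=cv2.cvtColor(img,cv2.COLOR_RGB2HSV).astype(int);out={}
    a=img.astype(int);R_,G,B=a[...,0],a[...,1],a[...,2]
    return dict(red=(R_>130)&(G<60)&(B<70),blue=(B>130)&(R_<60)&(G<80),green=(G>90)&(R_<60)&(B<80))
E
python3 - <<'E'
from h import *
tiles=[]
for n in("top","scene"):
    im=cv2.imread(f"pics/{n}0.png")[:,:,::-1].copy()
    h=H(n,80)
    for k,m in dots(im).items():
        c,l,st,ce=cv2.connectedComponentsWithStats(m.astype(np.uint8))
        for i in range(1,c):
            u,v=ce[i]; w=np.linalg.solve(h,[u,v,1]);w=w[:2]/w[2]
            if 300<w[0]<800 and -250<w[1]<300 and st[i,4]>8: print(n,k,st[i,4],ce[i].round(1),w.round(1))
    # output px: col = (260-y)*1.5 , row=(760-x)*1.5
    s=1.5; W=np.array([[0,-1/s,760],[-1/s,0,260],[0,0,1]])
    tiles.append(cv2.warpPerspective(im,h@W,(600,600),flags=cv2.INTER_CUBIC|cv2.WARP_INVERSE_MAP)[:,:,::-1])
    cv2.imwrite(f"pics/rect_{n}.png",tiles[-1])
E
```

```text
top red 49 [261.7 201. ] [565.7 165.5]
top blue 47 [329.4 251.3] [451.3  15.5]
top green 47 [394.4 177.7] [ 613.  -133.2]
scene red 20 [346.  164.3] [564.4 164.1]
scene blue 15 [284. 179.] [451.1  14.9]
scene green 30 [299.3 241.9] [ 612.2 -134.4]
```

View pics/rect_top.png

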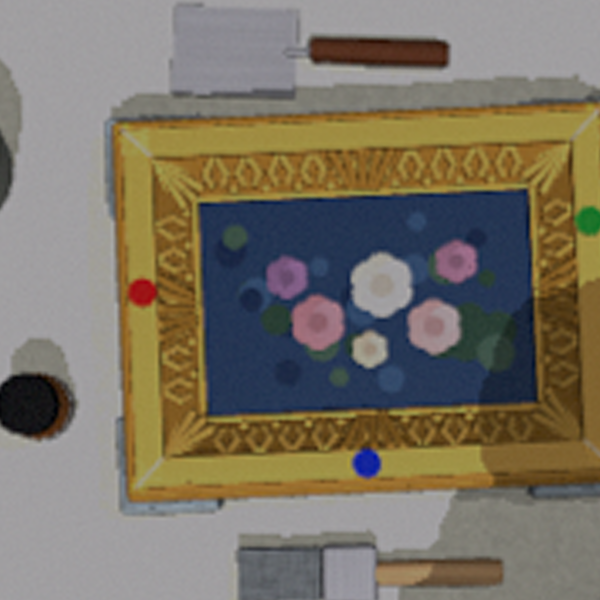

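Corner mitres are visible at about (148,473) and (137,143) in the rectified view. They agree with the dots: yaw ≈ 2.3°, near-left corner ≈ (445,160). Next I'll close the fingers, approach high, and check reachability along the path.

Run:
```python
from h import *
red,cor,blue=np.array([565,164.8]),np.array([445.4,160.]),np.array([451.2,15.2])
o=None
q0=np.array(r.sense()["q"])
for a in (0,45,-45,90,-90,135,-135,180):
    ov=(R.from_euler('z',a,degrees=True)*R.from_rotvec([np.pi,0,0])).as_rotvec()
    qs=[r.ik([*p,z],ov) for p in(red,cor,blue) for z in(97,300)]
    print(a,[None if q is None else (np.abs(np.array(q)-q0).max().round(2)) for q in qs], None if qs[0] is None else np.round(qs[0],2))
```

```text
0 [np.float64(2.17), np.float64(2.07), np.float64(2.26), np.float64(2.04), np.float64(1.83), np.float64(1.68)] [ 0.02  0.48 -0.53  1.89  0.31  0.86 -2.24]
45 [np.float64(1.45), np.float64(1.3), np.float64(1.57), np.float64(1.26), np.float64(1.08), np.float64(0.89)] [ 0.12  0.51 -0.66  1.88  0.4   0.88 -1.52]
-45 [np.float64(2.13), np.float64(2.3), np.float64(2.31), None, np.float64(2.56), np.float64(2.46)] [-1.12  0.67  1.02  1.95 -0.72  0.93 -2.09]
90 [np.float64(0.85), np.float64(0.83), np.float64(1.12), np.float64(0.96), np.float64(0.67), np.float64(0.67)] [ 0.16  0.53 -0.71  1.88  0.43  0.9  -0.76]
-90 [np.float64(2.26), np.float64(2.52), np.float64(2.25), np.float64(2.64), np.float64(2.5), np.float64(2.67)] [ 0.37  0.65 -1.03  1.87  0.66  1.01  2.2 ]
135 [np.float64(0.84), np.float64(0.82), np.float64(1.18), np.float64(1.0), np.float64(0.74), np.float64(0.73)] [ 0.17  0.53 -0.73  1.88  0.45  0.9   0.01]
-135 [np.float64(1.48), np.float64(1.73), np.float64(1.47), np.float64(1.85), np.float64(1.8), np.float64(2.19)] [ 0.37  0.65 -1.03  1.87  0.66  1.01  1.41]
180 [np.float64(0.87), np.float64(1.03), np.float64(1.23), np.float64(1.08), np.float64(1.14), np.float64(1.46)] [ 0.22  0.55 -0.8   1.87  0.49  0.92  0.76]
```

```bash
cat >> h.py <<'E'
red,cor,blue=np.array([565,164.8]),np.array([445.4,160.]),np.array([451.2,15.2])
O=(R.from_euler('z',135,degrees=True)*R.from_rotvec([np.pi,0,0])).as_rotvec()
def st(t=""):
    s=r.sense();print(t,round(s["time"],2),np.round(s["ee_pos"],1),np.round(s["wrist_force"],2),flush=True);return s
E
python3 - <<'E'
from h import *
p=r.sense()["ee_pos"]
r.close(); st("closed")
r.line_to([p[0],p[1],330],max_speed=250)
r.move_ptp([*red,280],O); st("above")
r.line_to([*red,140],max_speed=150)
s=st("near")
m=r.camera_model("wrist");np.savez("w.npz",T=m["T_tool_cam"],K=m["camera_matrix"],p=s["ee_pos"],o=s["tcp_rot"])
cv2.imwrite("pics/w1.png",r.get_image("wrist")[:,:,::-1]); print(m)
E
```

```text
closed 1.52 [ 271.4 -618.   224.3] [ 0.05 -0.3   0.11]
above 5.03 [565.3 163.9 279.9] [ 0.09  0.04 -0.12]
near 6.12 [565.5 165.1 140.8] [-0.15  0.41  0.59]
{'camera_matrix': array([[309.70691629,   0.        , 320.67673393],
       [  0.        , 309.70691629, 203.22516489],
       [  0.        ,   0.        ,   1.        ]]), 'T_tool_cam': array([[ 3.63018493e-04, -9.60867744e-01, -2.77007304e-01,
         8.01903264e+01],
       [ 9.99999868e-01,  2.48181004e-04,  4.49624693e-04,
        -1.73905875e-01],
       [-3.63281914e-04, -2.77007431e-01,  9.60867708e-01,
        -1.59936758e+02],
       [ 0.00000000e+00,  0.00000000e+00,  0.00000000e+00,
         1.00000000e+00]])}
```

View pics/w1.png

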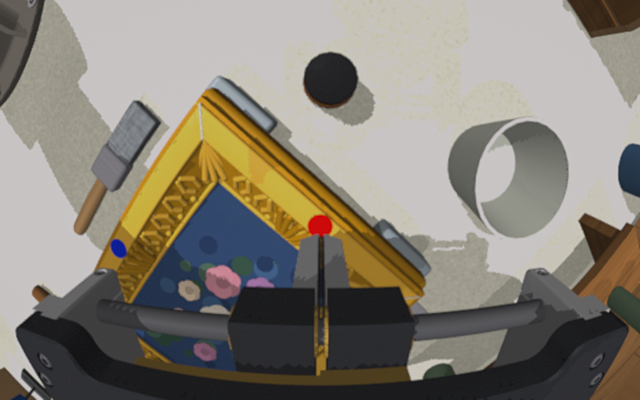

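The wrist view shows the red dot at (320,226) just ahead of the closed fingertips, blue at (118,248) and the mitre line from (202,104) to (203,138). I'll cross-check these in world coordinates.

Run:
```python
from h import *
d=np.load("w.npz");K,T=d["K"],d["T"];Rt=R.from_rotvec(d["o"]).as_matrix()
im=cv2.imread("pics/w1.png")[:,:,::-1].copy()
def w(u,v,z=80):
    x,y=(u-K[0,2])/K[0,0],(v-K[1,2])/K[1,1];t=np.hypot(x,y)
    c=np.array([*(np.array([x,y])/t*np.sin(t)),np.cos(t)])
    dr=Rt@T[:3,:3]@c;o=d["p"]+Rt@T[:3,3];return (o+dr*(z-o[2])/dr[2])[:2].round(1)
for k,m in dots(im).items():
    c,l,s,ce=cv2.connectedComponentsWithStats(m.astype(np.uint8))
    print(k,[(s[i,4],ce[i].round(),w(*ce[i])) for i in range(1,c) if s[i,4]>40])
print(w(202,104),w(203,138))
```

```text
red [(np.int32(388), array([320., 225.]), array([565.6, 164. ]))]
blue [(np.int32(192), array([118., 248.]), array([452.2,  14.3]))]
green []
[438.3 168.7] [456.2 150.6]
```

All three views agree to about 1 mm. Next step: a slow guarded touch at red.

Run:
```python
from h import *
r.line_to([*red,104],max_speed=60); r.dwell(0.3); st("pre")
print(r.line_to([*red,92],max_speed=10,stop_force=2.5)); st("touch"); r.dwell(0.3); st("rest")
```

```text
pre 7.22 [565.1 164.8 104.2] [ 0.07  0.26 -0.05]
True
touch 7.92 [564.9 164.7  97.4] [1.24 0.74 1.78]
rest 8.22 [564.9 164.7  97.5] [1.39 2.41 3.35]
```

Run:
```python
from h import *
z=96.
r.line_to([*red,z],max_speed=10); r.dwell(0.3); st("press")
for a,b in((red,cor),(cor,blue)):
    for t in np.linspace(0,1,6)[1:]:
        r.line_to([*(a+(b-a)*t),z],max_speed=30); s=st()
        f=s["wrist_force"][2]
        if f<2.2: z-=.7
        elif f>6: z-=-.7
```

```text
press 8.82 [564.9 164.7  96. ] [-2.04 -0.87  3.96]
 9.78 [540.7 163.8  95.8] [-1.13 -0.79  3.8 ]
 10.72 [516.8 162.8  95.9] [-0.92 -0.03  3.98]
 11.68 [492.9 161.9  95.9] [-0.41  0.08  3.2 ]
 12.62 [469.  160.9  95.9] [-1.76  0.8   4.39]
 13.57 [445.1 159.9  95.9] [-1.13 -0.11  4.18]
 14.69 [446.6 130.7  95.9] [ 0.55 -0.77  3.27]
 15.81 [447.7 101.7  96. ] [ 1.04 -1.68  4.19]
 16.93 [448.9  72.8  96. ] [ 1.29 -0.91  3.83]
 18.04 [450.   43.8  96. ] [ 0.35 -1.41  3.17]
 19.16 [451.2  14.9  96. ] [ 0.49 -2.27  3.81]
```

Contact held steady at about 4 N for the whole stroke. Now I'll dwell on the blue dot, lift straight up and check.

Run:
```python
from h import *
r.dwell(0.4); st("blue")
r.line_to([*blue,110],max_speed=20); r.line_to([*blue,260],max_speed=120); r.dwell(0.5); st("up")
im=r.get_image("scene"); im0=cv2.imread("pics/scene0.png")[:,:,::-1]
cv2.imwrite("pics/end.png",im[:,:,::-1])
```

```text
blue 19.56 [451.2  15.1  96. ] [-0.89 -2.72  3.81]
up 22.31 [451.2  15.2 260. ] [-0.68 -0.51  0.53]
```

View pics/end.png

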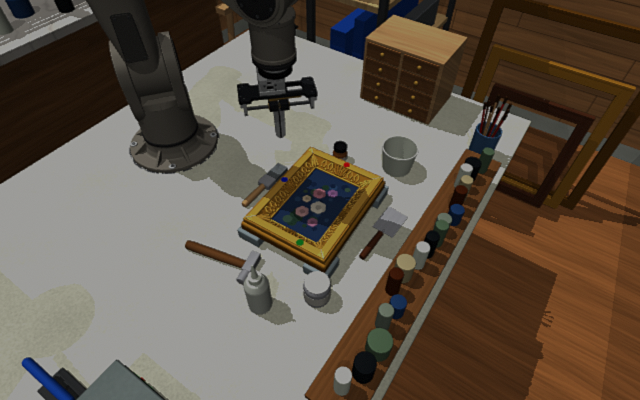

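The gripper is well clear (fingertips near (280,135)). The frame, with red at (346,164), and all the tools are where they stood.

```bash
python3 -c "
from bench import r
print(r.sign_off())"
```

```text
the job is handed in; nothing more can be done
None
```

I ran the fingertips from the red dot along the left rail, round the near-left corner and on to the blue dot, pressing at about 3–4 N at every check. I then lifted clear with nothing disturbed and handed the job in at about 22 s; the sign-off gave no verdict.

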